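# Hold the glass slab against the sprung stop for clamping

### The arm

A 6-joint arm with a two-finger parallel gripper is mounted at the origin on a cart in front of the work surface, level with it; the furniture and walls round the work are solid. World frame = base frame: x ahead of the robot, y to its left, z up, the work surface at z = 0. Lengths are in mm, angles in rad, forces in N, time in s.
With the tool pointing down it reaches from about 350 to 975 mm from the base axis. Payload 7.1 kg.
Tool frame: the origin (TCP) lies on the front face of the gripper's body, between the roots of the fingers; the fingertips stand 80 mm ahead of it and the grasp point (between the pads) lies 61 mm ahead of it (env.tips_ahead is the distance from the TCP to the fingertips, in mm); z points along the fingers, y is the line along which they close (so a half turn about z gives the same grasp; the last joint's range is limited). The gripper opens to 88 mm and grips with 3 to 60 N. Pads are 20 mm wide; open, the fingers measure 115 mm over their backs; the gripper's body (75 mm by 178 mm) begins 61 mm behind the grasp point.
Start: joints at [1.084, 0.423, 1.63, -0, 1.089, -0.019], TCP at [281.795, 557.85, 302.675] pointing down, gripper open.
Joint ranges: [-3, 3], [-0.9, 2.11], [0.09, 2.58], [-1.31, 4.45], [0.11, 2.69], [-2.54, 2.54]. Speed limits (rad/s): [2.39, 2.39, 3.01, 3.14, 3.14, 3.14].

### API

Orientations are given as a unit quaternion [x, y, z, w].
In Python, from station import env, set_gripper, viewer, workorder gives the robot as it stands. Calls block until the motion is done:
- env.reach(position, orientation): joint-space move of the TCP to a pose.
- env.move_l(position, rot=None, rate=150, f_stop=None): straight line of the TCP; rot=None keeps the orientation; rate is the mean speed in mm/s. With f_stop (N) it stops when the force on the tool has changed by that much, and returns True; else False.
- env.move_joints(angles): joint-space move.
- set_gripper(opening): finger opening in mm; the grip force is fixed at half the most; returns when the fingers have stopped.
- env.hold(seconds).
- env.ik(position, orientation): joint angles nearest the present ones, or None.
- env.read_state(): the state.
- viewer.camera(name): name is "scene" or "top"; returns the picture (480x640x3 uint8, blue, green, red); there is no depth.
- viewer.camera_params(name): a dict with "fx", "fy", "cx", "cy" (pixels), "pose" (4x4, takes a point from camera to world coordinates). Camera axes: x right, y up, looking along -z (the intrinsics and any distortion apply to the point x, -y, -z); pixel columns grow to the right and rows downward; lengths in mm; the calibration is good to about 2 mm. A picture is of the moment at which its call begins. camera_params takes no time and is no camera call.
A pose or a line that the arm cannot do raises env.IKError and nothing moves.
- workorder.sign_off(): hands the job in; it is judged then, once.
The state is a dict: "time_s": time; "qpos": joint angles; "dq": joint speeds; "tau": joint torques, N m; "tool_pos": TCP position; "orientation": TCP orientation; "force": force on the tool from outside, world axes, zero at the start; "wrist_torque": the same for the moment, N m; "width": finger opening in mm; "grip_force": force on a finger pad.
Only numpy, scipy, OpenCV 4.12 (cv2) and the standard library are available. Lean on these libraries where they do the work, as an engineer would, in place of code of your own. Each camera call takes 0.05 s, during which the arm holds its last target. There are 200 camera calls.

### The job

Pick up the glass mixing slab across its 60 mm width, lay it flat, lengthwise and centred on the steel bed of the small clamping fixture, and slide it along until you feel the sprung stop. Then press its end squarely on the stop with a steady 9 newtons or so (pointer midway between the two lines), never ramming it, for at least two seconds so that I can screw on the front clip. Be my third hand: keep it gripped about its middle, finish while still holding it pressed, and leave the other things where they stand.

Things in the scene. Friction and masses are not known exactly. Their poses are not given: they have to be found in the camera images.
- slab: glass mixing slab, pale grey-white flat plate with a dried patch of cement on top, loose, 120 g; 60 (x) x 90 (y) mm, solid 9 mm thick (the cement patch stands to 10 mm); origin at the centre of its underside, z up. It may be used either way round. It starts flat on the right-hand worktop
- clamp_bed: clamping fixture fixed on the left-hand worktop: aluminium base plate 200 (x) x 64 (y) mm, its top 8 mm up, with a raised steel bed 200 (x) x 36 (y) mm, its flat top 24 mm above the worktop: the slab overhangs it by 12 mm each side, so fingers fit beside it. Origin at the centre of the underside; the slab's 90 mm side goes along x; push in +x, towards the stop; z up
- stop: aluminium stop carriage astride the bed, 30 mm long, 46 wide, 19 high above the bed, locked at a different place each day. Origin on the bed's top, on its middle line; axes as the bed's. In front it carries a sprung upright steel pad 50 mm wide, 1.5 to 15.5 mm above the bed, its face (looking to -x) at x = -0.030 at rest. A black lock knob stands out 37 mm at its -y side
- stop_pad (a joint): travel of the sprung pad in +x, m: 0 at rest, 0.015 at its end stop. The spring takes 2 N to start and 1 N more for each mm (6 N at 0.004, 9 N at 0.007, 12 N at 0.010, 17 N at the end stop). A pointer on the pad lies over the carriage and stands between two dark lines from 6 to 12 N. Rubbing of the slab on the bed adds to the push felt at the hand
- bur_block: bystander: small block 24 x 60 mm with upright burs, 38 mm high in all; origin at the centre of its underside
- bottle_dropper: bystander: dropper bottle, 29 mm across, 81 mm high; origin at the centre of its underside
- ligature_pack: bystander: flat pack 60 x 36 x 10 mm, smaller than the slab; origin at the centre of its underside
- jar_teal: bystander: small screw jar, 34 mm across, 47 mm high; origin at the centre of its underside
Mind the look-alikes: they are no part of the job. There is more than one size of the slab; the one meant has the size given above.

How it is judged (in metres and radians):
On the way, in this order (a step that is already met when the one before it is completed fails the run):
1. the slab is picked up in the fingers, clear of the worktop (height (world z) of slab above 0.028 m and contact force between the fingers and slab above 2 N), for 0.2 s.
2. the gripped slab, lying flat on the bed, is pressed on the stop with 6 to 12 N for two seconds (contact force between slab and stop between 6 and 12 N and contact force between the fingers and slab above 2 N and horizontal distance between the grasp point and slab below 0.038 m and y of slab in the frame of clamp_bed between -0.01 and 0.01 m and z of slab in the frame of clamp_bed between 0.02 and 0.028 m and angle between slab's own z axis and vertical below 0.08 rad and angle between the y axis of slab and the x axis of clamp_bed, either way round below 0.1 rad), for 2 s.
At the end, for the whole second after the job is handed in: The slab lies flat on the bed (within 4 mm, 0.08 rad), along it within 0.10 rad, centred within 10 mm, at rest, pressing on the sprung stop with 6 to 12 N; the fingers still hold it, the grasp point within 38 mm of its centre seen from above (all of step 2 and linear speed of slab below 0.01 m/s); the arm keeps its last pose, push and grip.
It fails at once if the glass is rammed on the stop with more than 20 N (contact force between slab and stop above 20 N).
It fails at once if the bur block is moved more than 20 mm (distance of bur_block from where it was at the start of the episode above 0.02 m).
It fails at once if the bottle dropper is moved more than 20 mm (distance of bottle_dropper from where it was at the start of the episode above 0.02 m).
It fails at once if the ligature pack is moved more than 20 mm (distance of ligature_pack from where it was at the start of the episode above 0.02 m).
It fails at once if the jar teal is moved more than 20 mm (distance of jar_teal from where it was at the start of the episode above 0.02 m).
It also fails if it takes over 64 s, if anything falls off the work surface, if the arm or the gripper's body presses on something with over 40 N, if the wrist force passes 120 N, or if a joint passes its speed limit or range.

## Working session

There is one attempt and no reset: what is moved stays moved. The work goes in short steps, each a Python script; the robot and the scene stay as the last script left them, time stands still between calls to the robot, and variables do not carry over. Pictures are saved under pics/ and viewed, at most 10 in all, crops included, and the job is handed in when it is done.

```bash
ls; mkdir -p pics; python3 - <<'E'
from station import env, viewer
import cv2, numpy as np
np.set_printoptions(precision=3,suppress=True)
for n in("scene","top"):
    cv2.imwrite(f"pics/{n}0.png",viewer.camera(n)); p=viewer.camera_params(n); print(n,p)
s=env.read_state(); print(s)
E
```

```text
pics
scene {'fx': 602.0962352960177, 'fy': 602.0962352960177, 'cx': 313.1277691424907, 'cy': 232.48250834098226, 'pose': array([[  -0.878,    0.198,   -0.436, -220.923],
       [  -0.479,   -0.359,    0.801, 1395.143],
       [   0.002,    0.912,    0.409,  795.786],
       [   0.   ,    0.   ,    0.   ,    1.   ]])}
top {'fx': 565.085405884102, 'fy': 565.085405884102, 'cx': 333.88387926614666, 'cy': 246.69043417295086, 'pose': array([[   0.024,    0.995,   -0.099,  426.296],
       [  -1.   ,    0.024,   -0.007,  -16.973],
       [  -0.004,    0.099,    0.995, 1330.068],
       [   0.   ,    0.   ,    0.   ,    1.   ]])}
{'time_s': 0.1, 'qpos': array([ 1.084,  0.424,  1.631, -0.   ,  1.089, -0.019]), 'dq': array([ 0.001, -0.002, -0.001,  0.001,  0.001, -0.001]), 'tau': array([  0.001, -54.561, -27.432,   0.065,   0.019,  -0.   ]), 'tool_pos': array([281.633, 557.507, 301.981]), 'orientation': array([ 0.232,  0.973, -0.001, -0.   ]), 'force': array([-0.382, -0.04 , -0.305]), 'wrist_torque': array([ 0.001, -0.059, -0.026]), 'grip_force': 0.0, 'width': 87.74353642203904}
```

View pics/top0.png

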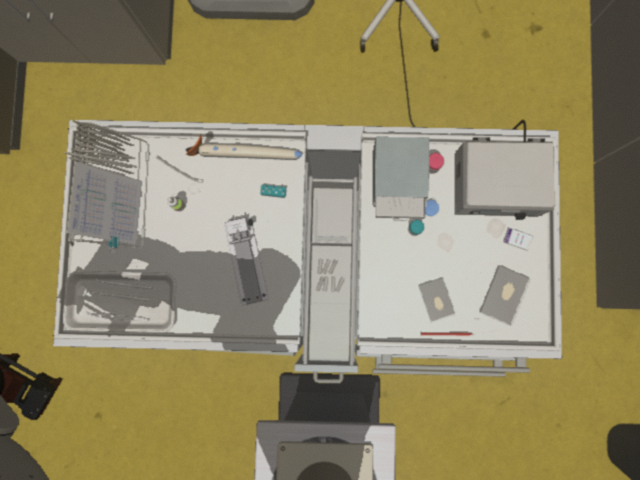

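View pics/scene0.png

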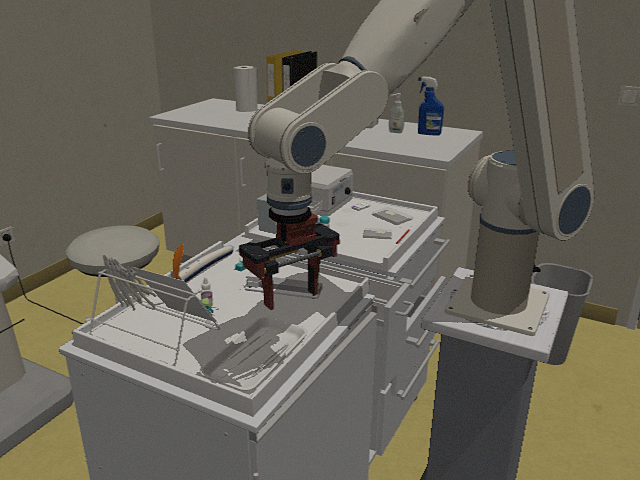

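Two slab candidates are visible in the top view: a small one at about (437,299), ~26x38 px ≈ 60x90 mm, and a large one at about (505,294), ~85x120 mm. The small one fits. The fixture is at about (247,262) with its stop at the far end, near (242,230). I'll measure both and check with one enlarged crop.

```bash
cat > h.py <<'E'
import numpy as np, cv2
from station import env, viewer, set_gripper, workorder
np.set_printoptions(precision=3,suppress=True)
def ray(n,uv,z):
    p=viewer.camera_params(n); T=p["pose"]; uv=np.atleast_2d(uv).astype(float)
    d=np.c_[(uv[:,0]-p["cx"])/p["fx"],-(uv[:,1]-p["cy"])/p["fy"],-np.ones(len(uv))]@T[:3,:3].T
    return T[:3,3]+d*((z-T[2,3])/d[:,2])[:,None]
def proj(n,P):
    p=viewer.camera_params(n); T=p["pose"]; c=(np.atleast_2d(P)-T[:3,3])@T[:3,:3]
    return np.c_[p["cx"]+p["fx"]*c[:,0]/-c[:,2],p["cy"]-p["fy"]*c[:,1]/-c[:,2]]
E
python3 - <<'E'
from h import *
im=np.mean([viewer.camera("top").astype(float) for _ in range(4)],0).astype(np.uint8); cv2.imwrite("pics/avg.png",im)
x0,y0,x1,y1=400,255,540,335
g=cv2.cvtColor(im,cv2.COLOR_BGR2GRAY)[y0:y1,x0:x1]
print(np.percentile(g,[5,25,50,75,95]), g[299-y0,430-x0],g[310-y0,440-x0])
m=cv2.morphologyEx((g<175).astype(np.uint8),cv2.MORPH_CLOSE,np.ones((5,5)))
for c in cv2.findContours(m,0,2)[0]:
    if cv2.contourArea(c)<300: continue
    h=cv2.convexHull(c)+np.array([x0,y0])
    w=ray("top",h[:,0],9)[:,:2].astype(np.float32)
    r=cv2.minAreaRect(w); print("px",cv2.minAreaRect(h),"mm",r)
a=cv2.resize(im[255:335,400:540],None,fx=5,fy=5,interpolation=cv2.INTER_CUBIC)[:, :400]
b=cv2.resize(im[205:310,210:280],None,fx=5.7,fy=5.7,interpolation=cv2.INTER_CUBIC)
o=np.zeros((600,800,3),np.uint8); o[:400,:400]=a; o[:b.shape[0],400:400+b.shape[1]]=b[:600]
cv2.imwrite("pics/crop1.png",o)
E
```

```text
[138. 174. 202. 204. 206.] 144 157
px ((436.1500549316406, 298.45001220703125), (39.528465270996094, 25.930673599243164), 71.56504821777344) mm ((442.2924499511719, -249.12664794921875), (91.12041473388672, 60.76803207397461), 19.598997116088867)
px ((504.0976257324219, 294.3305969238281), (35.749752044677734, 52.43620300292969), 22.833650588989258) mm ((455.9846496582031, -406.5656433105469), (81.89810180664062, 122.78309631347656), 68.07073211669922)
```

View pics/crop1.png

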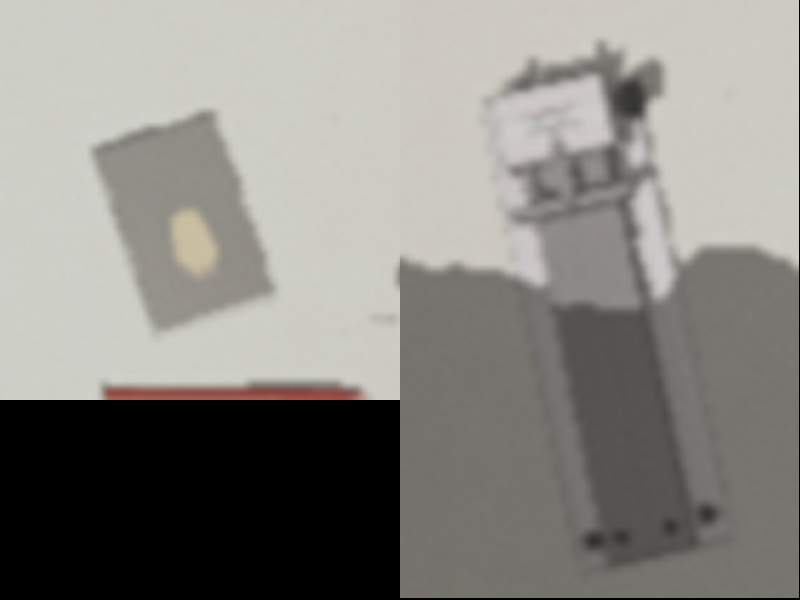

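Crop confirms it: the small slab measures 61 x 91 mm at (442,-249), long axis 19.6°. The bed runs at about 11°, and the pad is at crop (515–650, ~200). Next I go above the slab, re-image the now unshadowed bed, then grasp.

```bash
cat >> h.py <<'E'
def quat(a,flip=0):  # tool down, closing line perpendicular to long axis at angle a
    psi=a+flip*np.pi; return [np.cos(psi/2),np.sin(psi/2),0,0]
E
python3 - <<'E'
from h import *
a=np.radians(19.6); P=[442.3,-249.1]
for f in(0,1):
    print(f,env.ik([*P,200],quat(a,f)), env.ik([*P,83],quat(a,f)), env.ik([500,190,110],quat(np.radians(11),f)))
E
```

```text
0 [-0.536  0.406  1.958 -0.     0.777  0.692] [-0.536  0.623  1.987 -0.     0.532  0.692] [ 0.341  0.594  1.926 -0.     0.622  1.72 ]
1 [-0.536  0.406  1.958 -0.     0.777 -2.449] [-0.536  0.623  1.987 -0.     0.532 -2.449] [ 0.341  0.594  1.926 -0.     0.622 -1.422]
```

```bash
python3 - <<'E'
from h import *
a=np.radians(19.6); P=[442.3,-249.1]; q=quat(a,0)
env.reach([*P,220],q)
im=np.mean([viewer.camera("top").astype(float) for _ in range(4)],0).astype(np.uint8); cv2.imwrite("pics/bed.png",im)
env.move_l([*P,105],rate=120)
hit=env.move_l([*P,81.8],rate=25,f_stop=6)
s=env.read_state(); print(hit,s["tool_pos"],s["force"],s["time_s"])
cv2.imwrite("pics/crop2.png",cv2.resize(im[205:310,210:280],None,fx=5.7,fy=5.7,interpolation=cv2.INTER_CUBIC))
E
```

```text
False [ 442.362 -249.131   81.903] [-0.604 -0.053  0.427] 5.5917
```

View pics/crop2.png

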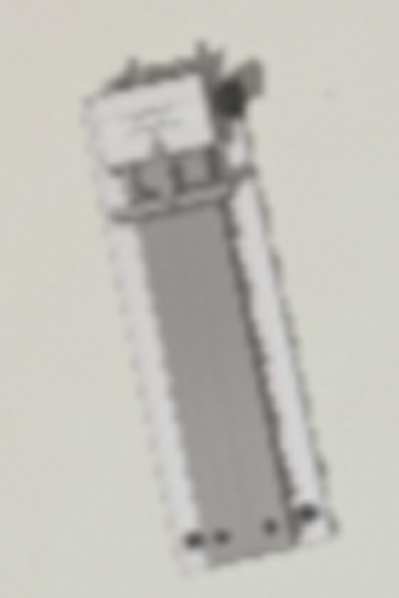

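The bed is now out of shadow: a grey strip with its left edge from crop (140,230) to (205,560) and its right edge (dark wall line) from (235,215) to (290,540). The pad front is at crop y≈215. Now I fit the edges.

```bash
python3 - <<'E'
from h import *
g=cv2.cvtColor(cv2.imread("pics/bed.png"),cv2.COLOR_BGR2GRAY)
for r in(250,270,290): print(r,g[r,225:268])
L=[];R=[]
for r in range(248,294):
    mid=int(round(210+ (185+(r-205)*5.7*0.19-45)/5.7 )) # rough bed centre
    row=g[r].astype(float)
    bed=np.median(row[mid-3:mid+4])
    c=mid
    while row[c]<(bed+205)/2: c-=1
    t=(bed+205)/2; L.append((c+(row[c]-t)/(row[c]-row[c+1]),r))
    c=mid
    while row[c]>bed-15 and row[c]<bed+25: c+=1
    R.append((c-.5,r))
res=[]
for E in(L,R):
    w=ray("top",np.array(E),24)[:,:2]
    vx,vy,x,y=cv2.fitLine(w.astype(np.float32),cv2.DIST_HUBER,0,.01,.01).ravel()
    if vx<0:vx,vy=-vx,-vy
    res.append((vx,vy,x,y)); print("angle",np.degrees(np.arctan2(vy,vx)),"y at x=470",y+(470-x)*vy/vx)
# pad corners (top edge of front face, z=24+15.5) and base corners
c=lambda p:np.array(p)/5.7+[210-.4,205-.4]
print("pad front L,R",ray("top",[c((113,219)),c((228,198))],39.5)[:,:2])
print("base near corners z8",ray("top",[c((180,575)),c((335,533))],8)[:,:2])
E
```

```text
250 [207 207 208 205 195 200 205 206 204 189 163 148 146 147 147 146 146 146
 146 146 147 148 147 147 143 120 120 169 198 206 209 202 171 158 188 206
 207 207 208 208 208 208 208]
270 [207 208 208 208 208 208 208 207 203 200 205 208 207 198 174 154 149 150
 150 149 149 150 148 149 150 150 150 151 149 136 122 145 186 206 210 207
 190 175 192 207 210 209 209]
290 [209 210 209 209 209 209 209 208 207 208 208 210 207 200 201 209 210 206
 185 163 156 157 156 154 155 155 153 154 156 156 155 156 156 148 120 117
 151 188 207 211 200 177 187]
angle 14.292648 y at x=470 203.60234
angle 14.173384 y at x=470 168.22372
pad front L,R [[557.209 231.769]
 [566.819 185.712]]
base near corners z8 [[414.906 204.26 ]
 [433.507 141.53 ]]
```

```bash
python3 - <<'E'
from h import *
set_gripper(50)
s=env.read_state(); print(s["width"],s["grip_force"],s["tool_pos"])
P=s["tool_pos"]
env.move_l([P[0],P[1],P[2]+120],rate=120)
b=np.radians(14.2); u=np.array([np.cos(b),np.sin(b)]); O=np.array([470,185.3])
X=O+18*u
env.reach([*X,200],quat(b,0))
env.move_l([*X,116],rate=80)
env.hold(.3)
s=env.read_state(); print(s["width"],s["grip_force"],s["tool_pos"],s["force"],s["time_s"])
im=np.mean([viewer.camera("top").astype(float) for _ in range(3)],0).astype(np.uint8)
a=cv2.resize(im[205:310,210:280],None,fx=5.7,fy=5.7,interpolation=cv2.INTER_CUBIC)
s2=viewer.camera("scene"); p=proj("scene",[[*X,40]])[0].astype(int); print(p)
b2=cv2.resize(s2[p[1]-75:p[1]+75,p[0]-50:p[0]+50],None,fx=4,fy=4,interpolation=cv2.INTER_CUBIC)
o=np.zeros((600,800,3),np.uint8); o[:a.shape[0],:a.shape[1]]=a; o[:,400:]=b2; cv2.imwrite("pics/place.png",o)
E
```

```text
59.5448691541704 29.99988466501236 [ 442.387 -249.184   81.902]
59.51402954936634 29.999459981918335 [487.595 189.774 116.315] [-0.249  0.044 -0.91 ] 10.4083
[295 277]
```

View pics/place.png

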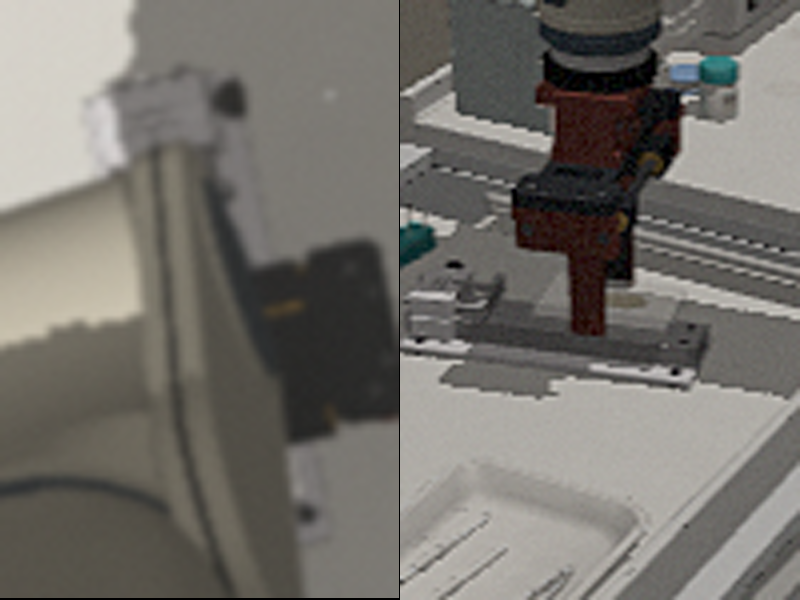

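The scene crop (right) shows the slab in the fingers just over the bed at about (610,300), level and clear of the pad at about (490,290). The top view is blocked by the arm. I now lower by feel, then slide.

```bash
cat >> h.py <<'E'
b=np.radians(14.2); u=np.array([np.cos(b),np.sin(b)]); O=np.array([470,185.3])
def st(tag,F0=np.zeros(3)):
    f=np.mean([(env.hold(.03),env.read_state()["force"])[1] for _ in range(5)],0)-F0
    s=env.read_state(); p=s["tool_pos"]
    print(tag,"s=%.2f lat=%.2f z=%.2f"%((p[:2]-O)@u,(p[:2]-O)@[-u[1],u[0]],p[2]),"push=%.2f Fz=%.2f"%(-f[:2]@u,f[2]),"t=%.1f w=%.1f"%(s["time_s"],s["width"]))
    return f,p
E
python3 - <<'E'
from h import *
F0,p=st("free"); np.save("F0.npy",F0)
X=O+18*u
hit=env.move_l([*X,103],rate=12,f_stop=4)
f,p=st(f"down {hit}",F0)
env.move_l([*X,p[2]+.15],rate=10); f,p=st("ease",F0)
E
```

```text
free s=17.98 lat=-0.01 z=115.98 push=0.29 Fz=-0.92 t=10.8 w=60.0
down True s=17.93 lat=-0.02 z=105.85 push=0.35 Fz=6.68 t=11.7 w=59.5
ease s=17.98 lat=-0.02 z=105.89 push=-0.70 Fz=1.35 t=12.2 w=59.6
```

```bash
python3 - <<'E'
from h import *
F0=np.load("F0.npy"); z=106.0
to=lambda s:[*(O+s*u),z]
env.move_l(to(38),rate=25,f_stop=6); f,p=st("slide",F0)
hit=env.move_l(to(58),rate=6,f_stop=2.2); f,p=st(f"touch {hit}",F0)
E
```

```text
slide s=18.14 lat=-0.00 z=105.86 push=0.14 Fz=6.19 t=12.6 w=59.8
touch True s=18.19 lat=0.01 z=105.85 push=0.07 Fz=5.59 t=13.6 w=59.3
```

```bash
python3 - <<'E'
from h import *
F0=np.load("F0.npy"); z=106.35
to=lambda s:[*(O+s*u),z]
env.move_l(to(18.2),rate=10); f,p=st("up",F0)
h=env.move_l(to(38),rate=25,f_stop=6); f,p=st(f"slide {h}",F0)
if not h:
    h=env.move_l(to(58),rate=6,f_stop=3); f,p=st(f"touch {h}",F0)
E
```

```text
up s=17.94 lat=-0.04 z=106.10 push=-0.15 Fz=-0.05 t=14.0 w=59.4
slide False s=37.86 lat=-0.02 z=106.36 push=-0.26 Fz=-0.18 t=15.1 w=59.4
touch True s=54.15 lat=-0.01 z=105.87 push=0.62 Fz=5.79 t=17.8 w=59.6
```

```bash
python3 - <<'E'
from h import *
F0=np.load("F0.npy"); z=106.6
to=lambda s:[*(O+s*u),z]
env.move_l(to(54),rate=10); f,p=st("up",F0)
for k in range(5):
    h=env.move_l(to(55+k),rate=5,f_stop=5); f,p=st(f"step {h}",F0)
    if -f[:2]@u>3 or h: break
E
```

```text
up s=53.88 lat=-0.02 z=106.35 push=-0.05 Fz=-0.85 t=18.2 w=59.6
step False s=54.65 lat=-0.02 z=106.44 push=1.86 Fz=-0.12 t=18.7 w=60.0
step False s=55.79 lat=-0.01 z=106.50 push=3.08 Fz=-0.58 t=19.2 w=59.9
```

The stop is felt at s≈54.5, with push rising about 1 N/mm. I continue in small steps to ~9 N.

```bash
python3 - <<'E'
from h import *
F0=np.load("F0.npy"); z=106.5; s=56.0
for k in range(12):
    s+=1 if k<4 else .6
    env.move_l([*(O+s*u),z],rate=5); f,p=st("cmd %.1f"%s,F0)
    if -f[:2]@u>8.6: break
im=viewer.camera("scene"); c=proj("scene",[[*(O+85*u),40]])[0].astype(int); print(c)
cv2.imwrite("pics/press.png",cv2.resize(im[c[1]-38:c[1]+37,c[0]-50:c[0]+50],None,fx=8,fy=8,interpolation=cv2.INTER_CUBIC))
E
```

```text
cmd 57.0 s=56.83 lat=-0.03 z=106.43 push=4.20 Fz=-0.53 t=19.8 w=59.2
cmd 58.0 s=57.68 lat=-0.01 z=106.40 push=4.90 Fz=-0.28 t=20.3 w=59.6
cmd 59.0 s=58.44 lat=-0.03 z=106.35 push=5.97 Fz=0.75 t=20.8 w=59.5
cmd 60.0 s=59.18 lat=-0.02 z=106.31 push=6.44 Fz=0.62 t=21.3 w=59.1
cmd 60.6 s=59.67 lat=-0.00 z=106.30 push=6.84 Fz=1.28 t=21.7 w=59.6
cmd 61.2 s=60.12 lat=-0.01 z=106.27 push=7.49 Fz=1.15 t=22.2 w=59.6
cmd 61.8 s=60.57 lat=-0.01 z=106.25 push=7.86 Fz=1.89 t=22.6 w=59.4
cmd 62.4 s=60.99 lat=-0.02 z=106.22 push=8.41 Fz=1.99 t=23.0 w=59.6
cmd 63.0 s=61.47 lat=-0.01 z=106.19 push=9.02 Fz=2.05 t=23.5 w=59.4
[271 274]
```

View pics/press.png

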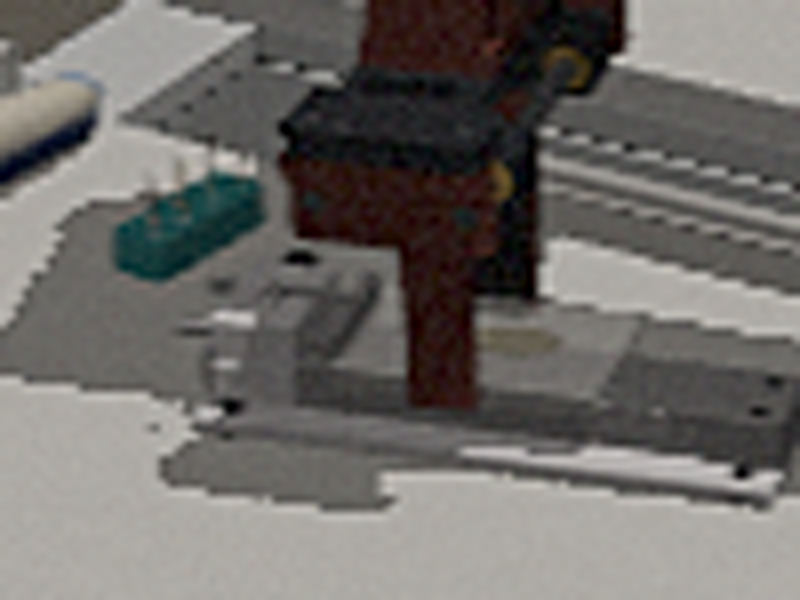

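The slab lies flat on the bed with its end on the pad at crop (330,340), and fingers are near its middle at (440,390). Push is 9 N at ~7 mm pad travel, which agrees with the spring. I hold it there.

```bash
python3 - <<'E'
from h import *
F0=np.load("F0.npy")
env.hold(1.5); st("h1",F0); env.hold(1.5); f,p=st("h2",F0)
if 7.3<-f[:2]@u<10.7: print(workorder.sign_off())
E
```

```text
h1 s=61.49 lat=-0.01 z=106.19 push=8.86 Fz=2.27 t=25.2 w=59.7
h2 s=61.46 lat=-0.03 z=106.15 push=8.67 Fz=2.49 t=26.9 w=59.6
the job is handed in; nothing more can be done
None
```

The 60 x 90 mm slab is gripped near its middle, flat on the bed, and its end has been pressed on the sprung stop with about 9 N at the wrist for over 3 s. I handed the job in at about 27 s, still holding it; I judged the press by wrist force and pad travel because I could not read the pointer in the pictures.

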